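# Counter-hold the hidden bolt of a funnel arm

### The job

The nut on the funnel arm is loose, so the arm has sagged and its bolt turns with it. Reach down into the gap behind the slotted front of the steel rack, take the bolt's hex head between the fingers, and turn it to bring the arm up level; then, keeping it level so the stem passes over the beaker, slide the bolt along the slot until the funnel's stem is centred over the small beaker in front of the rack. Finish still gripping the head, so that the bolt cannot turn while a colleague tightens the nut; handle only the bolt head, and leave the arm, funnel, beaker and the things standing around untouched.

Things in the scene. Friction and masses are not known exactly. Their poses are not given: they have to be found in the camera images.
- rack: fixed rack: stainless U-channel 62 mm deep (own x, away from the robot), 260 mm long (own y, to the robot's left at zero yaw), 162 mm high, sheet 3 mm; origin at the centre of its underside on the bench. Two upright flanges, each with two level slots 200 x 18 mm centred 142 and 72 mm above the bench; the upper slot of the front flange (nearer the robot) carries the bolt, the others are empty
- gap_mouth (a point): middle of the open top of the gap between the rack's flanges, 162 mm above the bench. The gap is 56 mm wide (rack x -28 to +28 mm), open at the top and both ends; two low screw heads on its floor. Flush with the top edge a lip is folded 26 mm forward from the front flange and 14 mm backward from the rear one
- bolt_head: steel hex head in the gap: 24 mm across flats, 10 mm thick; origin at its centre on the bolt axis, 142 mm above the bench, at rack x = -9 mm (19 mm behind the front flange's inner face; 32 mm free behind it). Own x runs along the bolt, away from the robot; two flats face own +y and -y and stand upright when the arm is level. One piece with bolt, nut and arm: they turn and slide together
- hub_centre (a point): centre of the arm's hub on the bolt axis, in front of the front flange, with the loose M16 nut before it. Behind the flange, between it and the head, are a 30 mm square washer 3 mm thick and a round bush of 19 mm. Turning the bolt takes about 0.05 to 0.1 N m (the arm's weight), sliding it 1 to 2 N
- ring_arm: arm in front of the rack, one piece with the bolt: aluminium rod, 67 mm ring and 77 mm plastic funnel. Origin on the bolt axis at rack x = 0, axes parallel to the rack's when level. Funnel axis at own x = -106, y = +85 mm; when level its rim is 17 mm above and the stem's tip 65 mm below the bolt axis. A short tail on the far side strikes the front lip from below and stops the sag
- funnel_tip (a point): lower end of the funnel's stem, on the funnel's axis; about 77 mm above the bench when the arm is level
- beaker_small: small loose glass beaker in front of the rack, 53 x 58 mm, 68 mm high, 17 g, easily knocked over, within 2 mm of the line along which the level funnel slides; origin at the centre of its underside. The stem clears its rim (by 9 mm) only while the arm is level
- beaker_mouth (a point): centre of the beaker's mouth, 68 mm above its underside
- bolt_turn (a joint): angle of bolt and arm about the bolt (rad): 0 = level, negative = sagging (the funnel end, towards rack +y, is low), -0.42 = on its stop as at the start, at most +0.35; positive is right-handed about the head's own x. Let go, it falls back to -0.42
- bolt_slide (a joint): position of the bolt along the slot (m) = its rack y: 0 = middle of the rack, ends at -0.09 and +0.09. It stays where it is left. It starts between -0.085 and -0.06; the place over the beaker is 60 to 155 mm farther towards rack +y
- spanner: steel spanner 140 mm lying on the bench, a bystander; origin at its underside's centre
- wash_bottle: wash bottle with bent spout, 60 mm wide, 184 mm high, a bystander standing left of the rack; origin at the centre of its underside
- petri_dish: petri dish, 89 mm wide, 12 mm high, a bystander left of the rack; origin at the centre of its underside
- cylinder_50: measuring cylinder 196 mm high with a 50 mm foot, a bystander behind the rack; origin at the centre of its underside
There are look-alikes about, which are no part of the job. Leave any green or purple look-alike of the beaker_small alone.

How it is judged (in metres and radians):
On the way:
1. the arm is brought level by the gripped bolt head, before the funnel is over the beaker (value of joint bolt_turn between -0.1 and 0.1 rad and contact force between the fingers and bolt_head above 4 N and horizontal distance between funnel_tip and beaker_mouth above 0.025 m), for 0.1 s.
At the end, for the whole second after the job is handed in: The fingers still grip the hex head (over 4 N), the arm is level within 4 degrees and at rest with nothing else touching it or the funnel, and the stem is within 10 mm of the centre of the upright beaker's mouth, seen from above (value of joint bolt_turn between -0.07 and 0.07 rad and horizontal distance between funnel_tip and beaker_mouth below 0.01 m and contact force between the fingers and bolt_head above 4 N and contact force between anything else and ring_arm below 0.3 N and angle between beaker_small's own z axis and vertical below 0.1 rad and linear speed of each of ring_arm, beaker_small below 0.02 m/s); the arm keeps its last pose, push and grip.
It fails at once if the beaker is pushed over 12 mm or tipped (distance of beaker_small from where it was at the start of the episode above 0.012 m or angle between beaker_small's own z axis and vertical above 0.3 rad).
It fails at once if the robot handles the arm or the funnel (over 2 N) (contact force between any of the fingers, the arm and ring_arm above 2 N).
It fails at once if a bystander is moved more than 20 mm (distance of any of spanner, wash_bottle, petri_dish, cylinder_50 from where it was at the start of the episode above 0.02 m).
It also fails if it takes over 38 s, if anything falls off the work surface, if the arm or the gripper's body presses on something with over 40 N, if the wrist force passes 120 N, or if a joint passes its speed limit or range.

### The arm

A 6-joint arm with a two-finger parallel gripper is mounted at the origin on a cart in front of the work surface, level with it; the furniture and walls round the work are solid. World frame = base frame: x ahead of the robot, y to its left, z up, the work surface at z = 0. Lengths are in m, angles in degrees, forces in N, time in s.
With the tool pointing down it reaches from about 0.4 to 0.825 m from the base axis. Payload 7 kg.
Tool frame: the origin (TCP) lies on the centre line of the jaws, within the pads' length; the fingertips stand 19 mm ahead of it and the grasp point (between the pads) is the TCP (r.tip_extent is the distance from the TCP to the fingertips, in m); z points along the fingers, y is the line along which they close (so a half turn about z gives the same grasp; the last joint's range is limited). The gripper opens to 88 mm and grips with 3 to 60 N. Pads are 19 mm wide; open, the fingers measure 130 mm over their backs; the gripper's body (78 mm by 193 mm) begins 47 mm behind the grasp point.
Start: joints at [81.48, 20.546, 0.682, 0, -70.136, -16.507], TCP at [0.286, 0.612, 0.246] pointing down, gripper open.
Joint ranges: [-176.03, 176.03], [-82.01, 121.73], [-58.28, 71.71], [-173.87, 95.51], [-174.79, -0.11], [-173.66, 173.66]. Speed limits (degrees/s): [136.94, 136.94, 172.46, 180, 180, 180].

### API

Orientations are given as [roll, pitch, yaw] about the fixed x, y, z axes, in that order (R = Rz(yaw) Ry(pitch) Rx(roll)).
In Python, from plant import r gives the robot as it stands. The module is installed in compiled form; this text tells all that it offers.
- The arm moves only by the tool jog_arm, never from a script. Its argument "deltas" is a list that holds one entry, the list of rows, each a list of 5 numbers: the opening, from -1 (shut) to 1 (fully open), then the shift along the world's x, y, z in cm, then the turn about the world's z in rad. In form: [[[claw, dx, dy, dz, turn], ...]]. A call has 1 to 8 rows; each row shifts and turns the commanded pose from where the row before left it; what a row does not reach is not made up. A row lasts 1/8 s, in which the tool goes at most 62.5 mm and 10.7 degrees, less where a joint would pass 70% of its speed; a pose out of reach is approached as far as the arm can. A call with a gripper value outside its range is refused whole. The fingers move at their own pace and stop on an object; "force" is the grip in N (left out, the last holds). Time passes only in rows, so rows that do not move let the fingers close. It gives the time, the measured TCP pose, the force, the opening and the grip force at its end, in the units of the state.
- r.get_state(): the state, without advancing time (a new reading comes with each control period).
- r.capture(name): name is "side" or "top" or "wrist"; returns the picture (480x640x3 uint8, blue, green, red); there is no depth.
- r.camera_info(name): a dict with "fx", "fy", "cx", "cy" (pixels), "view" (4x4, takes a point from world to camera coordinates). Camera axes: x right, y up, looking along -z (the intrinsics and any distortion apply to the point x, -y, -z); pixel columns grow to the right and rows downward; lengths in m; the calibration is good to about 2 mm. The wrist camera is an equidistant fisheye: a pixel r from the principal point sees the ray r / f radians off the axis. A picture is of the moment at which its call begins: read the wrist's pose just before it. camera_info takes no time and is no camera call; for the wrist camera it gives the pose at the moment of the call.
- r.close_job(): hands the job in; it is judged then, once.
The state is a dict: "time_s": time; "joints": joint angles; "qd": joint speeds; "joint_torque": joint torques, N m; "tcp_pos": TCP position; "eef_rot": TCP orientation; "contact_force": force on the tool from outside, world axes, zero at the start; "moment": the same for the moment, N m; "gripper_width": finger opening in m; "gripper_force": force on a finger pad.
Only numpy, scipy, OpenCV 4.12 (cv2) and the standard library are available. Lean on these libraries where they do the work, as an engineer would, in place of code of your own. Each camera call takes 0.05 s, during which the arm holds its last target. There are 200 camera calls.

## Working session

There is one attempt and no reset: what is moved stays moved. The work goes in short steps, Python scripts to look and compute and a tool call to move; the robot and the scene stay as the last step left them, time stands still between calls to the robot, and variables do not carry over. Pictures are saved under pics/ and viewed, at most 10 in all, crops included, and the job is handed in when it is done.

Besides the shell and the picture viewer there is one more tool, called after "Emit:" by a JSON object that holds its "op" and its "data", one argument or row to a line. jog_arm: Moves the arm, as the interface text tells. Its arguments: {"type":"object","properties":{"deltas":{"type":"array"},"force":{"type":"number"}},"required":["deltas"]}

```bash
mkdir -p pics; cat > h.py <<'E'
import numpy as np, cv2
from plant import r
def snap(n,f):
    i=r.camera_info(n); im=r.capture(n); cv2.imwrite(f'pics/{f}.png',im); np.save(f'pics/{f}.npy',i,allow_pickle=True); return im
def load(f): return np.load(f'pics/{f}.npy',allow_pickle=True).item()
def ray(i,u,v,fish=False):
    V=np.array(i['view']);x=(u-i['cx'])/i['fx'];y=(v-i['cy'])/i['fy']
    if fish:
        t=np.hypot(x,y);s=np.sinc(t/np.pi);d=np.array([x*s,-y*s,-np.cos(t)])
    else: d=np.array([x,-y,-1.])
    R=V[:3,:3];o=-R.T@V[:3,3];d=R.T@d;return o,d/np.linalg.norm(d)
def atz(i,u,v,z,fish=False):
    o,d=ray(i,u,v,fish);return o+d*(z-o[2])/d[2]
def tri(rays):
    A=sum(np.eye(3)-np.outer(d,d) for o,d in rays);b=sum((np.eye(3)-np.outer(d,d))@o for o,d in rays)
    p=np.linalg.solve(A,b);return p,[np.linalg.norm(np.cross(p-o,d)) for o,d in rays]
def proj(i,p,fish=False):
    V=np.array(i['view']);c=V[:3,:3]@np.array(p)+V[:3,3];x,y,z=c[0],-c[1],-c[2]
    if fish:
        q=np.hypot(x,y);t=np.arctan2(q,z);k=t/q
        return i['cx']+i['fx']*x*k,i['cy']+i['fy']*y*k
    return i['cx']+i['fx']*x/z,i['cy']+i['fy']*y/z
E
python3 - <<'E'
from h import *
a=snap('top','top');b=snap('side','side');c=snap('wrist','wr')
for n in('top','side','wrist'):
    i=r.camera_info(n);print(n,{k:np.round(v,3).tolist() for k,v in i.items()})
print(r.get_state())
E
```

```text
top {'fx': 557.41, 'fy': 557.41, 'cx': 315.545, 'cy': 245.327, 'view': [[0.005, -1.0, -0.013, 0.143], [0.994, 0.003, 0.107, -0.6], [-0.107, -0.014, 0.994, -1.279], [0.0, 0.0, 0.0, 1.0]]}
side {'fx': 533.742, 'fy': 533.742, 'cx': 304.767, 'cy': 236.927, 'view': [[0.946, -0.324, -0.008, -0.524], [0.226, 0.644, 0.731, -0.303], [-0.232, -0.693, 0.683, -0.884], [0.0, 0.0, 0.0, 1.0]]}
wrist {'fx': 371.648, 'fy': 371.648, 'cx': 313.494, 'cy': 240.169, 'view': [[-0.424, -0.906, 0.002, 0.674], [0.871, -0.408, -0.272, 0.034], [0.248, -0.113, 0.962, -0.391], [0.0, 0.0, 0.0, 1.0]]}
{'time_s': 0.15, 'joints': array([ 8.14813146e+01,  2.05849797e+01,  6.45937606e-01, -1.40187841e-02,
       -7.01349237e+01, -1.65074212e+01]), 'qd': array([-0.00790244, -0.15129823,  0.16628787, -0.04031537, -0.07394557,
        0.02430042]), 'joint_torque': array([-1.16631476e-03, -5.83276820e+01,  2.93291312e+01,  7.00116053e+00,
        8.83649656e-03, -9.98072733e-05]), 'tcp_pos': array([0.28542153, 0.61131497, 0.24480712]), 'eef_rot': array([ 1.79925338e+02, -8.38146910e-03, -2.50308733e+01]), 'contact_force': array([ 0.2384142 , -0.56959093, -0.72858636]), 'moment': array([-0.00536298, -0.00705399,  0.01116048]), 'gripper_force': 0.0, 'gripper_width': 0.08772316778778215}
```

View pics/top.png

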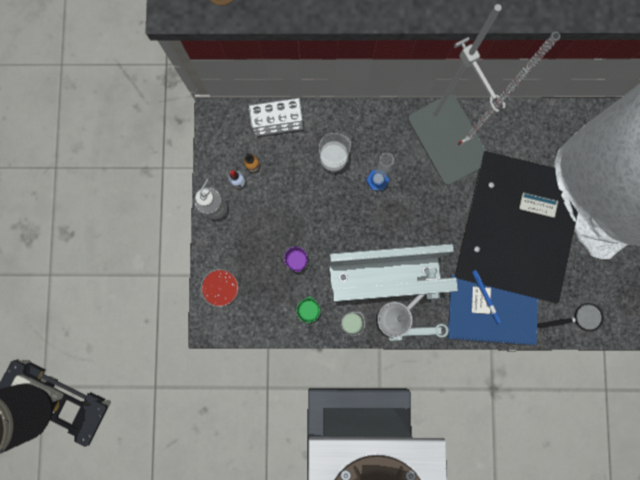

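View pics/side.png

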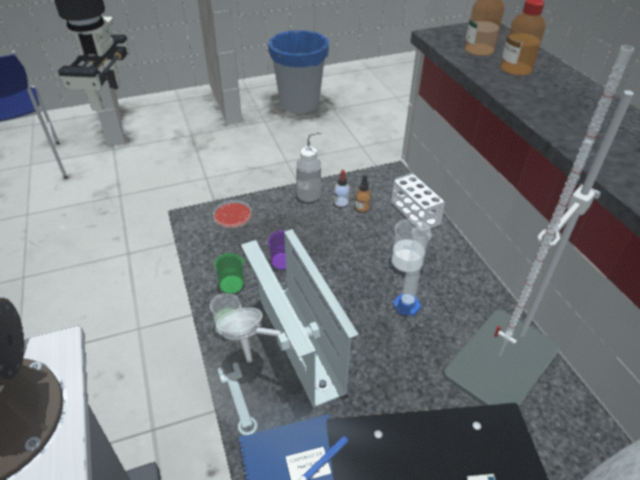

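The top picture shows the rack at (392,273), the funnel at (395,320) and the bolt near (430,275). Beaker candidates are the clear glass at (352,323), solid green at (309,310), purple at (296,260), and a large clear one behind at (335,152). I choose (352,323), which is glass and in front of the rack, in line with the funnel's slide. Next I check it in close crops.

```bash
python3 - <<'E'
import cv2,numpy as np
a=cv2.imread('pics/top.png')[230:350,290:470];b=cv2.imread('pics/side.png')[225:405,200:360]
a=cv2.resize(a,None,fx=4.4,fy=4.4,interpolation=cv2.INTER_CUBIC);cv2.imwrite('pics/ca.png',a)
b=cv2.resize(b,None,fx=3.3,fy=3.3,interpolation=cv2.INTER_CUBIC);cv2.imwrite('pics/cb.png',b)
print(a.shape,b.shape)
E
```

```text
(528, 792, 3) (594, 528, 3)
```

View pics/ca.png

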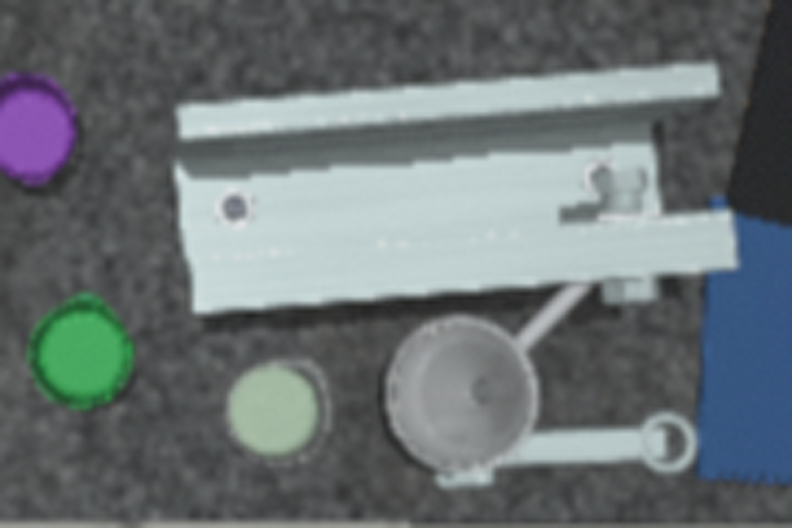

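View pics/cb.png

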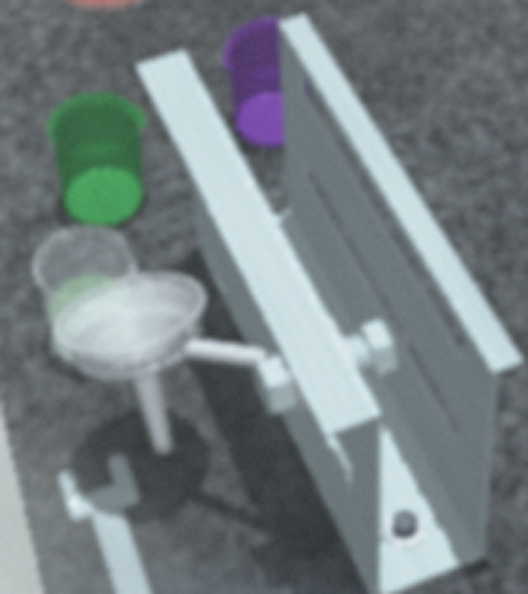

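The crops confirm the choice. The hex head is at top px (432,272) and side px (314.5,329.5). The beaker is clear glass with pale liquid, its mouth near top px (353.5,323) and side px (226,305). The funnel sags beside it. Next I fit the rack, head and beaker.

```bash
python3 - <<'E'
from h import *
from scipy.optimize import least_squares
T,S=load('top'),load('side')
ft=lambda u,v:(290+u/4.4,230+v/4.4); fs=lambda u,v:(200+u/3.3,225+v/3.3)
obs=[(T,ft(193,312),(-57,130)),(T,ft(738,268),(-57,-130)),(T,ft(733,210),(-28,-130)),(T,ft(177,105),(45,130)),(T,ft(718,65),(45,-130)),(T,ft(718,95),(28,-130)),
(S,fs(138,67),(-57,130)),(S,fs(185,52),(-28,130)),(S,fs(380,408),(-28,-130)),(S,fs(330,430),(-57,-130)),(S,fs(282,22),(28,130)),(S,fs(305,15),(45,130)),(S,fs(522,358),(45,-130)),(S,fs(493,370),(28,-130))]
def W(p,l): 
    c,s=np.cos(p[2]),np.sin(p[2]);x,y=l[0]/1e3,l[1]/1e3
    return [p[0]+c*x-s*y,p[1]+s*x+c*y,p[3]]
f=lambda p:np.ravel([np.subtract(proj(i,W(p,l)),uv) for i,uv,l in obs])
q=least_squares(f,[.55,.02,.05,.162],loss='soft_l1');p=q.x
print('rack',p,np.degrees(p[2]));print(np.round(f(p).reshape(-1,2),1).tolist())
c,s=np.cos(p[2]),np.sin(p[2]);loc=lambda w:np.r_[c*(w[0]-p[0])+s*(w[1]-p[1]),-s*(w[0]-p[0])+c*(w[1]-p[1])]
for n,a,b in(('head',ft(623,188),fs(378,345)),('mouth',ft(281,410),fs(85,266)),('tip',None,fs(162,450))):
    if a: 
        w,e=tri([ray(T,*a),ray(S,*b)]);print(n,w,e,loc(w))
print('mouth top@.068',atz(T,*ft(281,410),.068),loc(atz(T,*ft(281,410),.068)),'side',loc(atz(S,*fs(85,266),.068)))
# head prediction for slide s
for sl in(-.085,-.075,-.065): 
    w=W([*p[:3],.142],(-9,sl*1e3)); u=proj(T,w);v=proj(S,w);print(sl,(u[0]-290)*4.4,(u[1]-230)*4.4,(v[0]-200)*3.3,(v[1]-225)*3.3)
i=load('wr');print('wrist head',proj(i,W([*p[:3],.142],(-9,-75)),1))
E
```

```text
rack [ 0.53641549 -0.02090154  0.08286016  0.15933183] 4.747537394554967
[[0.4, -0.4], [-0.1, -0.1], [-0.4, -0.7], [0.1, -1.5], [-0.6, -2.1], [0.2, -1.0], [-1.5, -0.8], [-0.5, -0.8], [-0.0, 1.5], [-2.9, 1.6], [-1.2, -0.2], [0.4, -0.6], [0.7, 0.3], [-0.5, 0.4]]
head [ 0.53214398 -0.10511145  0.14321811] [np.float64(0.003188564240501502), np.float64(0.0031885642405015094)] [-0.01122652 -0.08356746]
mouth [0.41983099 0.05731125 0.06157707] [np.float64(0.0010809703578441568), np.float64(0.0010809703578441117)] [-0.1097112   0.08759361]
mouth top@.068 [0.41895565 0.05779547 0.068     ] [-0.11054346  0.08814861] side [-0.10962382  0.08196512]
-0.085 626.4166374318164 176.95932643935797 376.87327860974443 348.302043384378
-0.075 605.9101235478688 178.57639102639678 368.25951099642583 332.84178554422294
-0.065 585.4052288567307 180.19332793013567 359.7816517701826 317.62546030141044
wrist head (np.float64(699.304527741838), np.float64(-119.68409060477958))
```

Emit:
{"op": "jog_arm", "data": {
  "deltas": [
    [[1, 1.6, -4.5, 0, 0.035], [1, 1.6, -4.5, 0, 0.035], [1, 1.6, -4.5, 0, 0.035], [1, 1.6, -4.5, 0, 0.035], [1, 1.6, -4.5, 0, 0.035], [1, 1.6, -4.5, 0, 0.035], [1, 1.6, -4.5, 0, 0.035], [1, 1.6, -4.5, 0, 0.035]]
  ],
  "force": 10
}}

```text
time_s: 1.15
tcp_pos: [0.4137, 0.25, 0.2456]
eef_rot: [-180.0, -0.0, -8.9]
contact_force: [0.3, -0.3, -0.0]
gripper_width: 0.0879
gripper_force: 0.0
```

Emit:
{"op": "jog_arm", "data": {
  "deltas": [
    [[1, 1.5, -4.5, 0, 0.03], [1, 1.5, -4.5, 0, 0.03], [1, 1.5, -4.5, 0, 0.03], [1, 1.5, -4.5, 0, 0.03], [1, 1.5, -4.5, 0, 0.03], [1, 1.5, -4.5, 0, 0.03], [1, 1.5, -4.5, 0, 0.03], [1, 1, -4.5, 0, 0.03]]
  ]
}}

```text
time_s: 2.15
tcp_pos: [0.5288, -0.11, 0.2454]
eef_rot: [-180.0, 0.0, 4.8]
contact_force: [0.2, 0.5, 0.0]
gripper_width: 0.0876
gripper_force: 0.0
```

Emit:
{"op": "jog_arm", "data": {
  "deltas": [
    [[1, 0, 0, 0, 0], [1, 0, 0, 0, 0]]
  ]
}}

```text
time_s: 2.4
tcp_pos: [0.5282, -0.1085, 0.2452]
eef_rot: [-180.0, 0.0, 4.7]
contact_force: [0.1, 0.2, 0.2]
gripper_width: 0.0873
gripper_force: 0.0
```

```bash
python3 - <<'E'
from h import *
im=snap('wrist','w2');s=r.get_state();print({k:np.round(s[k],4).tolist() for k in('time_s','joints','tcp_pos','eef_rot','contact_force')})
p=[.5364,-.0209,.08286];i=load('w2')
c,q=np.cos(p[2]),np.sin(p[2])
for l in((-9,-84,142),(-28,-130,162),(-28,130,162),(28,-130,162),(28,130,162)):
    x,y=l[0]/1e3,l[1]/1e3;print(l,np.round(proj(i,[p[0]+c*x-q*y,p[1]+q*x+c*y,l[2]/1e3],1),1))
E
```

```text
{'time_s': 2.45, 'joints': [9.2744, 7.7761, -16.4695, -0.0127, -65.7701, 85.4909], 'tcp_pos': [0.5283, -0.108, 0.2454], 'eef_rot': [-179.9897, 0.0166, 4.7601], 'contact_force': [0.6761, 1.1144, 0.9888]}
(-9, -84, 142) [308.3 239.3]
(-28, -130, 162) [379.1 275.7]
(-28, 130, 162) [ 38.6 269.9]
(28, -130, 162) [383.1 189.6]
(28, 130, 162) [ 26.6 200.1]
```

View pics/w2.png

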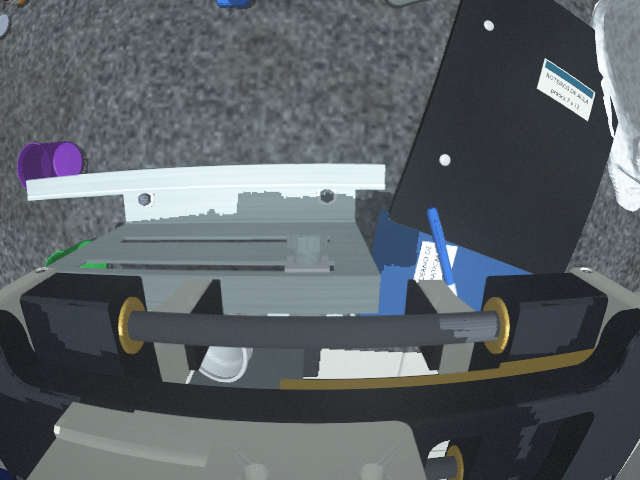

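The wrist view shows the rack with its rear lip's right end at (385,189), the front lip's inner edge at about v=272, and the head with bush near (305,248). These match the fit; I zoom in.

```bash
python3 - <<'E'
import cv2
b=cv2.imread('pics/w2.png')[180:330,240:400]
cv2.imwrite('pics/cw.png',cv2.resize(b,None,fx=4,fy=4,interpolation=cv2.INTER_CUBIC))
E
```

```text
(no output)
```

View pics/cw.png

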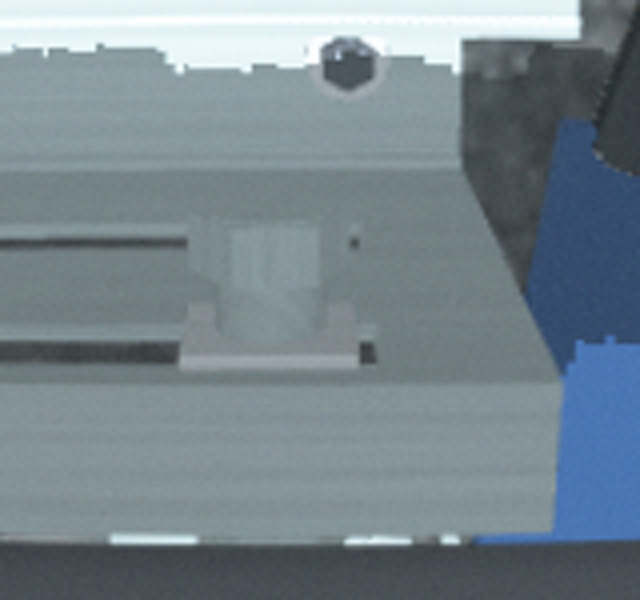

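```bash
python3 - <<'E'
from h import *
p=[.5364,-.0209,.08286];i=load('w2');T=load('top')
c,s=np.cos(p[2]),np.sin(p[2]);loc=lambda w:np.round(1e3*np.r_[c*(w[0]-p[0])+s*(w[1]-p[1]),-s*(w[0]-p[0])+c*(w[1]-p[1])],1)
g=lambda u,v:(240+u/4,180+v/4)
for n,u,v,z in(('facet L front',232,290,.1547),('facet R front',320,290,.153),('facet L back',232,226,.1547),('facet R back',320,226,.153),('slot end',376,352,.142),('lip corner',562,380,.162),('rear lip c',580,38,.162),('floor corner',462,165,.003),('screw',347,65,.005)):
    print(n,loc(atz(i,*g(u,v),z,1)))
print('facet tri',loc(tri([ray(i,*g(276,258),1),ray(T,290+625/4.4,230+185/4.4)])[0]),tri([ray(i,*g(276,258),1),ray(T,290+625/4.4,230+185/4.4)]))
E
```

```text
facet L front [-14.3 -77.5]
facet R front [-14.9 -91.8]
facet L back [ -3.6 -77.6]
facet R back [ -4.1 -91.7]
slot end [ -29.8 -101.7]
lip corner [ -27.5 -130.9]
rear lip c [  28.1 -131.2]
floor corner [ -28.5 -132. ]
screw [  -1.5 -101.3]
facet tri [-12.9 -84.3] (array([ 0.53053684, -0.10596776,  0.14101612]), [np.float64(0.000194925166297574), np.float64(0.00019492516629752133)])
```

Emit:
{"op": "jog_arm", "data": {
  "deltas": [
    [[1, 0.4, 0.15, 0, 0], [1, 0.4, 0.15, 0, 0], [0.6, 0, 0, -2, 0], [0.4, 0, 0, -2, 0], [0.3, 0, 0, -2, 0], [0.1, 0, 0, -2, 0], [0.1, 0, 0, -1.5, 0], [0.1, 0, 0, -1.3, 0]]
  ]
}}

```text
time_s: 3.45
tcp_pos: [0.5368, -0.1051, 0.137]
eef_rot: [180.0, -0.0, 4.8]
contact_force: [-0.6, -0.3, -0.1]
gripper_width: 0.0483
gripper_force: 0.0
```

Emit:
{"op": "jog_arm", "data": {
  "deltas": [
    [[0.1, 0, 0, 0, 0], [0.1, 0, 0, 0, 0], [0.1, 0, 0, 0, 0]]
  ]
}}

```text
time_s: 3.82
tcp_pos: [0.537, -0.1054, 0.1383]
eef_rot: [180.0, -0.1, 4.8]
contact_force: [0.8, 0.0, -0.4]
gripper_width: 0.0484
gripper_force: 0.0
```

Emit:
{"op": "jog_arm", "data": {
  "deltas": [
    [[0.1, 0.06, -0.7, 0, 0], [0.1, 0.04, -0.5, 0, 0], [0.1, 0.03, -0.3, 0, 0], [0.1, 0, 0, 0, 0]]
  ]
}}

```text
time_s: 4.32
tcp_pos: [0.5378, -0.1208, 0.1375]
eef_rot: [180.0, 0.0, 4.7]
contact_force: [0.0, 0.3, 0.6]
gripper_width: 0.048
gripper_force: 0.0
```

Emit:
{"op": "jog_arm", "data": {
  "deltas": [
    [[0.1, 0.01, -0.15, 0, 0], [0.1, 0.01, -0.15, 0, 0], [0.1, 0, 0, 0, 0]]
  ]
}}

```text
time_s: 4.7
tcp_pos: [0.5379, -0.1222, 0.1374]
eef_rot: [-179.9, -0.0, 4.8]
contact_force: [-1.0, 8.3, 2.6]
gripper_width: 0.0483
gripper_force: 4.2
```

Emit:
{"op": "jog_arm", "data": {
  "deltas": [
    [[0.1, 0.0, -0.1, 0, 0], [0.1, 0, 0, 0, 0]]
  ]
}}

```text
time_s: 4.95
tcp_pos: [0.5379, -0.1225, 0.1373]
eef_rot: [-179.9, -0.0, 4.8]
contact_force: [-2.0, 11.9, 2.3]
gripper_width: 0.0485
gripper_force: 6.4
```

Emit:
{"op": "jog_arm", "data": {
  "deltas": [
    [[0.1, 0.02, -0.2, 0, 0], [0.1, 0.02, -0.2, 0, 0], [0.1, 0, 0, 0.1, 0], [0.1, 0, 0, 0.1, 0], [0.1, 0, 0, 0.1, 0], [0.1, 0, 0, 0, 0]]
  ],
  "force": 40
}}

```text
time_s: 5.7
tcp_pos: [0.5379, -0.1236, 0.1396]
eef_rot: [-179.6, 0.0, 4.8]
contact_force: [-4.3, 28.9, 2.9]
gripper_width: 0.0485
gripper_force: 14.7
```

Emit:
{"op": "jog_arm", "data": {
  "deltas": [
    [[0.1, 0, 0, 0.1, 0], [0.1, 0, 0, 0.1, 0], [0.1, 0, 0, 0.1, 0], [0.1, 0, 0, 0, 0]]
  ]
}}

```text
time_s: 6.2
tcp_pos: [0.5379, -0.1241, 0.1425]
eef_rot: [-179.7, 0.0, 4.8]
contact_force: [-3.5, 25.9, 0.4]
gripper_width: 0.0483
gripper_force: 13.0
```

```bash
python3 - <<'E'
from h import *
a=snap('side','s3')[225:405,190:370];b=cv2.imread('pics/side.png')[225:405,190:370]
cv2.imwrite('pics/cs3.png',cv2.resize(np.hstack([b,a]),None,fx=2.2,fy=2.2,interpolation=cv2.INTER_CUBIC))
E
```

```text
(no output)
```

View pics/cs3.png

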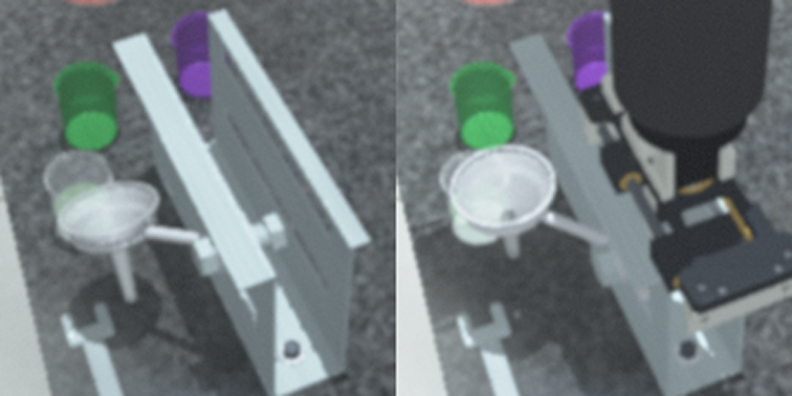

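The right half shows that the arm has risen: the rim centre is now at side px (238.6,311.4). I estimate the angle from that.

```bash
cat >> h.py <<'E'
P=[.5364,-.0219,.08286]
def W(l):
    c,s=np.cos(P[2]),np.sin(P[2]);x,y,z=np.array(l)/1e3
    return [P[0]+c*x-s*y,P[1]+s*x+c*y,z]
def arm(l,sl,th): # arm local mm -> world
    x,y,z=l;c,s=np.cos(th),np.sin(th);return W([x,sl+c*y-s*z,142+s*y+c*z])
E
python3 - <<'E'
from h import *
S=load('s3')
for th in(-.42,-.2,-.1,0,.1,.2): print(th,np.round(proj(S,arm((-106,85,17),-90,th)),1),np.round(proj(load('side'),arm((-106,85,17),-82.5,th)),1))
E
```

```text
-0.42 [240.4 321.7] [239.  318.4]
-0.2 [239.  313.5] [237.5 310.1]
-0.1 [238.6 310.2] [237.1 306.9]
0 [238.3 307.4] [236.8 304. ]
0.1 [238.2 304.9] [236.8 301.6]
0.2 [238.4 302.9] [236.9 299.6]
```

Emit:
{"op": "jog_arm", "data": {
  "deltas": [
    [[0.05, 0, 0, 0.03, 0], [-0.04, -0.02, 0.2, 0, 0], [-0.13, -0.02, 0.2, 0, 0], [-0.22, -0.02, 0.2, 0, 0], [-0.31, -0.01, 0.2, 0, 0], [-0.38, -0.01, 0.15, 0, 0], [-0.44, -0.01, 0.1, 0, 0], [-0.5, 0, 0.1, 0, 0]]
  ],
  "force": 40
}}

```text
time_s: 7.25
tcp_pos: [0.5369, -0.1118, 0.1426]
eef_rot: [-179.6, 0.0, 4.8]
contact_force: [-3.0, 26.6, -1.5]
gripper_width: 0.0234
gripper_force: 40.0
```

Emit:
{"op": "jog_arm", "data": {
  "deltas": [
    [[-0.7, 0, 0, 0, 0], [-1, 0, 0, 0, 0], [-1, 0, 0, 0, 0]]
  ]
}}

```text
time_s: 7.62
tcp_pos: [0.5369, -0.1119, 0.1426]
eef_rot: [-179.6, 0.0, 4.8]
contact_force: [-4.8, 29.6, 0.6]
gripper_width: 0.0234
gripper_force: 40.0
```

Emit:
{"op": "jog_arm", "data": {
  "deltas": [
    [[-1, -0.04, 0.5, 0, 0], [-1, -0.06, 0.7, 0, 0], [-1, -0.08, 1, 0, 0], [-1, -0.08, 1, 0, 0], [-1, -0.08, 1, 0, 0], [-1, -0.08, 1, 0, 0], [-1, -0.06, 0.7, 0, 0], [-1, -0.04, 0.5, 0, 0]]
  ]
}}

```text
time_s: 8.62
tcp_pos: [0.5318, -0.0525, 0.1429]
eef_rot: [-180.0, 0.1, 4.7]
contact_force: [6.1, -1.6, -18.0]
gripper_width: 0.0234
gripper_force: 40.0
```

```bash
python3 - <<'E'
from h import *
a=snap('side','s4')[250:370,180:300];b=snap('top','t4')[270:350,320:420];snap('wrist','w4')
s=r.get_state();print(s['time_s'],s['tcp_pos'],s['gripper_width'],s['gripper_force'],s['contact_force'],s['moment'])
a=cv2.resize(a,None,fx=3.5,fy=3.5,interpolation=cv2.INTER_CUBIC);b=cv2.resize(b,None,fx=3.8,fy=3.8,interpolation=cv2.INTER_CUBIC)
b=cv2.copyMakeBorder(b,0,a.shape[0]-b.shape[0],0,0,cv2.BORDER_CONSTANT);cv2.imwrite('pics/c4.png',np.hstack([a,b]));print(a.shape,b.shape)
E
```

```text
8.775 [ 0.53177131 -0.05240664  0.14288023] 0.023403286762617423 39.996183881303295 [  3.84301485   1.41306091 -18.66159816] [ 0.47693274 -1.79724042 -0.17538818]
(420, 420, 3) (420, 380, 3)
```

View pics/c4.png

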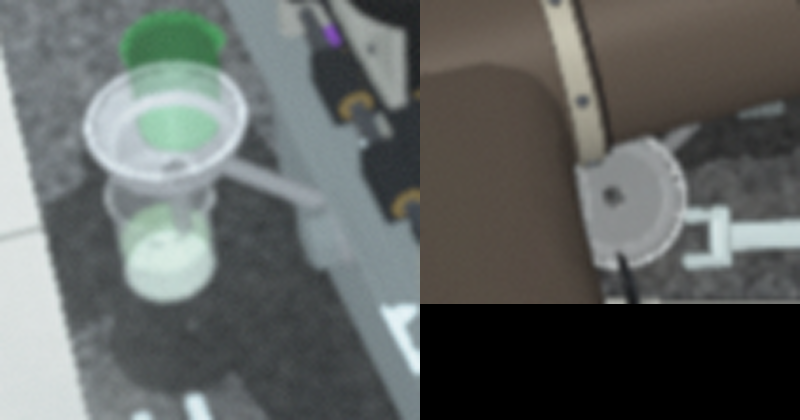

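Side crop: the funnel is level, its stem short of the beaker, whose base spans x 122–215 with its bottom at y=302. In the top crop the stem bore is at (613,196), i.e. px (370.8,321.6). I fit the beaker from the outline extremes and locate the stem.

```bash
python3 - <<'E'
from h import *
from scipy.optimize import least_squares
T,S,T4,S4=load('top'),load('side'),load('t4'),load('s4')
a=np.linspace(0,2*np.pi,181)
def ext(i,x,y,z,R):
    q=np.array([proj(i,[x+R*np.cos(t),y+R*np.sin(t),z]) for t in a]);return q[:,0].min(),q[:,0].max(),q[:,1].min(),q[:,1].max()
ft=lambda u=0,v=0:(290+u/4.4,230+v/4.4)
def f(p):
    x,y,R,Rb=p;t=ext(T,x,y,.068,R);s=ext(S,x,y,.068,R);b=ext(S4,x,y,.0,Rb)
    return np.array([t[1]-ft(330)[0],t[2]-ft(0,360)[1],t[3]-ft(0,462)[1],s[0]-(200+33/3.3),s[1]-(200+137/3.3),s[2]-(225+228/3.3),b[0]-(180+122/3.5),b[1]-(180+215/3.5),b[3]-(250+302/3.5)])
q=least_squares(f,[.42,.058,.0265,.025],loss='soft_l1',f_scale=.5);print(q.x,np.round(q.fun,1))
c,s=np.cos(P[2]),np.sin(P[2]);loc=lambda w:np.round(1e3*np.r_[c*(w[0]-P[0])+s*(w[1]-P[1]),-s*(w[0]-P[0])+c*(w[1]-P[1])],1)
print('beaker loc',loc(q.x),'top-only disc',[loc(atz(T,*ft(273,410),z)) for z in(0,.02,.04)])
print('tip',[ (atz(T4,320+193/3.8,270+196/3.8,z),loc(atz(T4,320+193/3.8,270+196/3.8,z))) for z in(.077,.1)])
st=r.get_state()['tcp_pos'];print('tcp loc',loc(st),'pred tip',arm((-106,85,-65),loc(st)[1],0))
# auto: profiles in top original through beaker centre
im=cv2.cvtColor(cv2.imread('pics/top.png'),6)
print('row',im[322:325,336:370].mean(0).astype(int).tolist());print('col',im[306:340,350:354].mean(1).astype(int).tolist())
E
```

```text
[0.41908248 0.05812035 0.02588504 0.02499385] [ 0.2 -0.3 -0.3  0.  -3.  -1.6  0.2 -0.1  0.6]
beaker loc [-110.3   89.5] top-only disc [array([-112.5,   89.9]), array([-111.8,   90.9]), array([-111.1,   91.9])]
tip [(array([0.42298751, 0.02042385, 0.077     ]), array([-109.5,   51.6])), (array([0.423628  , 0.02238014, 0.1       ]), array([-108.7,   53.5]))]
tcp loc [ -7.1 -30. ] pred tip [np.float64(0.4262115912824724), np.float64(0.024138186153443132), np.float64(0.077)]
row [80, 79, 79, 81, 88, 117, 154, 174, 177, 176, 177, 176, 175, 176, 176, 176, 175, 177, 177, 177, 177, 176, 175, 173, 168, 150, 108, 99, 119, 97, 78, 73, 70, 65]
col [87, 85, 80, 78, 81, 98, 128, 151, 166, 175, 175, 176, 176, 176, 177, 177, 176, 176, 176, 176, 175, 174, 175, 175, 176, 173, 155, 119, 99, 99, 83, 77, 72, 72]
```

Emit:
{"op": "jog_arm", "data": {
  "deltas": [
    [[-1, -0.02, 0.3, -0.1, 0], [-1, -0.04, 0.5, -0.1, 0], [-1, -0.06, 0.7, -0.1, 0], [-1, -0.06, 0.7, -0.1, 0], [-1, -0.05, 0.6, 0, 0], [-1, -0.04, 0.4, 0, 0], [-1, -0.02, 0.3, 0, 0], [-1, 0, 0, 0, 0]]
  ]
}}

```text
time_s: 9.78
tcp_pos: [0.5291, -0.0179, 0.1423]
eef_rot: [180.0, -0.0, 4.8]
contact_force: [-9.5, 1.3, 13.5]
gripper_width: 0.0235
gripper_force: 40.0
```

```bash
python3 - <<'E'
from h import *
a=snap('side','s5')[225:365,160:300]
s=r.get_state();print(s['time_s'],s['tcp_pos'],s['eef_rot'],s['gripper_width'],s['gripper_force'],s['contact_force'])
c,q=np.cos(P[2]),np.sin(P[2]);w=s['tcp_pos'];print('slide',-q*(w[0]-P[0])+c*(w[1]-P[1]))
b=snap('top','t5')[250:350,300:420]
a=cv2.resize(a,None,fx=4,fy=4,interpolation=cv2.INTER_CUBIC);b=cv2.resize(b,None,fx=2,fy=2,interpolation=cv2.INTER_CUBIC)
b=cv2.copyMakeBorder(b,0,a.shape[0]-b.shape[0],0,0,cv2.BORDER_CONSTANT);cv2.imwrite('pics/c5.png',np.hstack([a,b]))
i=load('s5');sl=1e3*(-q*(w[0]-P[0])+c*(w[1]-P[1]))
for n,p in(('tip',arm((-106,85,-65),sl,0)),('mouth',[.4191,.0581,.068]),('rim',arm((-106,85,17),sl,0))):
    u=proj(i,p);print(n,(u[0]-160)*4,(u[1]-225)*4)
E
```

```text
9.825 [ 0.52903764 -0.0179445   0.14226422] [ 1.79962188e+02 -3.52984487e-02  4.81309607e+00] 0.02302715985994153 40.00249295553658 [-9.90846103  0.11672466 13.22518334]
slide 0.004551279022449791
tip 263.94042432504284 296.955562901607
mouth 257.17968240402274 312.8842891345939
rim 243.1932385459511 172.3576401972291
```

View pics/c5.png

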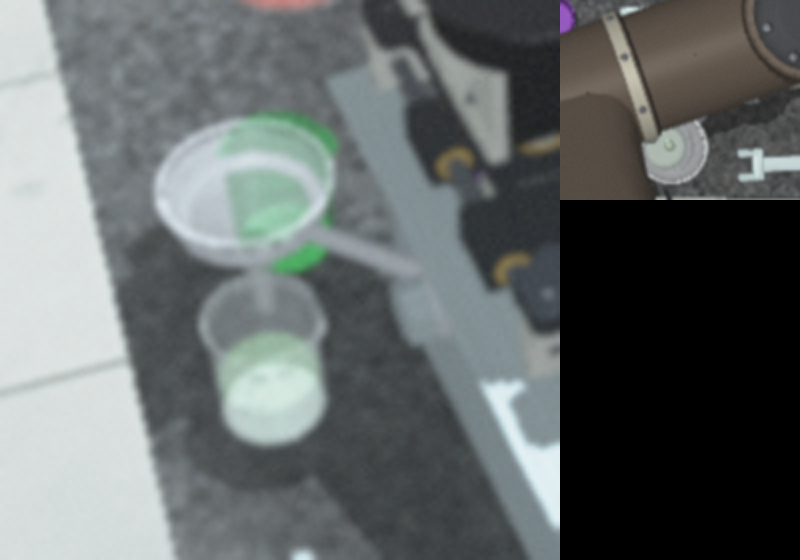

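The stem tip (265,308) stands about 12 px above the mouth's centre (262,322), which is the offset expected when aligned. The funnel looks level and the beaker is upright. I relieve the residual vertical force and check.

Emit:
{"op": "jog_arm", "data": {
  "deltas": [
    [[-1, -0.05, 0, 0.1, 0], [-1, -0.05, 0, 0.1, 0], [-1, 0, 0, 0, 0], [-1, 0, 0, 0, 0], [-1, 0, 0, 0, 0], [-1, 0, 0, 0, 0]]
  ]
}}

```text
time_s: 10.62
tcp_pos: [0.5289, -0.0177, 0.1424]
eef_rot: [-180.0, -0.1, 4.8]
contact_force: [-2.7, 2.7, 6.2]
gripper_width: 0.0235
gripper_force: 40.0
```

```bash
python3 - <<'E'
from h import *
s=r.get_state();print(s['time_s'],s['tcp_pos'],s['eef_rot'],s['gripper_width'],s['gripper_force'],s['contact_force'])
# blind numeric checks: rim motion of the beaker between side views; funnel shift via template match
g=lambda f:cv2.cvtColor(cv2.imread(f'pics/{f}.png'),6)
a,b=g('s4'),g('s5')
t=a[308:342,210:246];R=cv2.matchTemplate(b[298:352,200:256],t,5);print('beaker base shift px',np.subtract(cv2.minMaxLoc(R)[3],(10,10)),R.max())
E
```

```text
10.625 [ 0.52891718 -0.01773512  0.14242808] [-1.79997791e+02 -5.66952421e-02  4.78616312e+00] 0.023489230861413506 40.00110721914098 [-2.7104566   2.65621758  6.15146972]
beaker base shift px [0 0] 0.99750596
```

```bash
python3 -c "
from plant import r
print(r.close_job())"
```

```text
the job is handed in; nothing more can be done
None
```

The job is handed in: the bolt head is still gripped at 40 N, the funnel arm looks level, and the stem is over the small beaker, centred to within a few mm by my measurements; I got no verdict back.

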